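# Hold the head plate over the reaction vessel for bolting

## Task

Slide the open flanged reaction vessel along the top of the three-place magnetic stirrer, without lifting or tipping it, until it stands inside the printed ring of the middle place, and let go of it. Then take its head plate, which has a bar handle on top, and hold it level, hovering about a centimetre above the vessel's flange and never touching the vessel, with its four bolt holes over the four threaded holes, so that I can start the screws; any of the four ways round will do. Finish while still holding it there, and leave the beaker, screw dish, tip box and bottle where they stand.

Things in the scene. Friction and masses are not known exactly. Their poses are not given: they have to be found in the camera images.
- middle_place (a point): Centre of the middle place, on the flat, smooth black glass top of the stirrer (height 55 mm). Three white printed rings, 120 mm inside diameter, lie in a row along this point's y axis, 150 mm apart. The vessel starts on one end place, a glass beaker stands on the other, the middle one is free
- vessel_flange (a point): Centre of the top face of the reaction vessel's flange, 70 mm above the vessel's underside; z is up. The flange is an aluminium ring 136 mm across, 12 mm thick and 22 mm wide, round a 92 mm bore open to the vessel's inside. Four threaded holes lie 59 mm from the centre on this point's +x, +y, -x and -y axes
- thread0 (a point): Mouth of the threaded hole (7 mm wide) in the flange's top face, on the flange's +x axis
- thread1 (a point): The same on the flange's +y axis
- thread2 (a point): The same on the flange's -x axis
- thread3 (a point): The same on the flange's -y axis
- head_handle (a point): Middle of the bar of the head plate's handle, 56 mm above the plate's underside, on the plate's centre line. The steel bar runs along this point's x axis: 76 mm long, 10 mm wide (along y), 12 mm tall, on two 9 mm posts 60 mm apart, with 40 mm free below it. Three port plugs beside it reach 15 mm above the plate
- head: The head plate: loose aluminium disc 136 mm across, 10 mm thick, about 0.46 kg with its handle, lying flat on a 170 mm square, 3 mm thick rubber mat. Four 9 mm bolt holes go through it 59 mm from its centre on its +x, +y, -x and -y axes. Origin at the centre of its underside, axes as those of the handle point
- head_hole0 (a point): Centre of the head plate's bolt hole on its +x axis (in line with the bar), at the underside
- head_hole1 (a point): The same on its -x axis
- vessel: The open reaction vessel: glass body 100 mm across under the flange, 64 mm deep inside, flat underside 96 mm across, about 0.75 kg, loose; a thin black O-ring round the bore stands under 1 mm proud of the flange. Origin at the centre of its underside, axes as those of the flange point
- stirrer: Three-place magnetic stirrer, a fixed white box 180 x 470 x 55 mm with a black glass top and knobs on its -x side; origin at the centre of its underside on the bench
- beaker: Bystander: empty glass beaker on the other end place, 74 mm wide, 90 mm tall, origin at its base
- screw_dish: Bystander: flat glass dish with four screws, 90 mm wide, 15 mm tall, on the bench beyond the stirrer, origin at its base
- tip_box: Bystander: pipette tip box with clear lid, 120 x 82 x 65 mm, on the bench beyond the mat, origin at its base
- media_bottle: Bystander: capped glass bottle, 86 mm wide, 180 mm tall, on the bench to the right of the stirrer, origin at its base
Things that resemble listed ones, but are neither listed nor needed, are in the scene too. What is shaped like the head but turquoise is not meant.

How it is judged:
By the outcome, as a careful person would: the job done as asked, in the order asked, and still so for the second after the job is handed in, while the arm keeps its last pose, push and grip.
It also fails if it takes over 58 s, if anything falls off the work surface, if the arm or the gripper's body presses on something with over 40 N, if the wrist force passes 120 N, or if a joint passes its speed limit or range.

## Robot

A 7-joint arm with a two-finger parallel gripper is mounted at the origin on the work surface. World frame = base frame: x ahead of the robot, y to its left, z up, the work surface at z = 0. Lengths are in m, angles in rad, forces in N, time in s.
With the tool pointing down it reaches from about 0.4 to 0.875 m from the base axis. Payload 4.4 kg.
Tool frame: the origin (TCP) lies at the very end of the fingers, on their centre line; the grasp point (between the pads) lies manip.grip_depth behind it (manip.grip_depth is the distance from the TCP to the grasp point, in m); x points along the fingers, z is the direction in which the jaws open and shut, and the axes are right-handed (so a half turn about x gives the same grasp; the last joint's range is limited). The gripper opens to 85 mm and grips with 20 to 120 N. Pads are 22 mm wide; open, the fingers measure 114 mm over their backs; the gripper's body (76 mm by 85 mm) begins 54 mm behind the grasp point. The pads swing forward as they close: fully open they stand 13 mm farther back than shut.
Start: joints at [-1.291, 0.628, 0.038, 1.517, -0.027, 0.996, -0.02], TCP at [0.22, 0.612, 0.231] pointing down, gripper open.
Joint ranges: [-3.06, 3.06], [-0.37, 2.12], [-1.25, 1.32], [0.18, 2.47], [-1.1, 4.24], [0.23, 1.98], [-2.94, 2.94]. Speed limits (rad/s): [2.57, 2.57, 3.14, 3.14, 3.14, 3.14, 3.14].

## Interface

Orientations are given as a rotation vector (axis times angle).
In Python, from plant import manip, cams gives the robot as it stands.
- The arm moves only by the tool carry_out, never from a script. Its argument "rows" is a list of rows, each a list of 7 numbers: the turn, a rotation vector about the tool's x, y, z in rad, then the shift along the tool's x, y, z in m, then the finger opening in m, from 0 to 0.0854. In form: [[rx, ry, rz, tx, ty, tz, gripper], ...]. A call has 1 to 5 rows; each row is the pose to reach, as a shift and turn from the pose commanded when the call began, along the tool's axes at that moment; what a row does not reach only later rows make up. A row lasts 1/10 s, in which the tool goes at most 50 mm and 8.59 degrees, less where a joint would pass 70% of its speed; a pose out of reach is approached as far as the arm can. A call with a gripper value outside its range is refused whole. The fingers move at their own pace and stop on an object; the grip force is fixed at half the most. Time passes only in rows, so rows that repeat a pose let the fingers close. It gives the time, the measured TCP pose, the force and the opening at its end, in the units of the state.
- manip.read_state(): the state, without advancing time (a new reading comes with each control period).
- cams.snapshot(name): name is "scene" or "top"; returns the picture (480x640x3 uint8, blue, green, red); there is no depth.
- cams.calibration(name): a dict with "fx", "fy", "cx", "cy" (pixels), "R" (3x3) and "t" (3): a world point X has camera coordinates R X + t. Camera axes: x right, y down, z forward; pixel columns grow to the right and rows downward; lengths in m; the calibration is good to about 2 mm. A picture is of the moment at which its call begins. calibration takes no time and is no camera call.
- manip.job_done(): hands the job in, once; it reports no verdict.
The state is a dict: "time": time; "q": joint angles; "joint_vel": joint speeds; "joint_torque": joint torques, N m; "ee_pos": TCP position; "tool_rot": TCP orientation; "ft_force": force on the tool from outside, world axes, zero at the start; "moment": the same for the moment, N m; "finger_gap": opening from 0.0 (shut) to 1.0 (fully open).
Only numpy, scipy, OpenCV 4.12 (cv2) and the standard library are available. Lean on these libraries where they do the work, as an engineer would, in place of code of your own. Each camera call takes 0.05 s, during which the arm holds its last target. There are 200 camera calls.

## Working session

There is one attempt and no reset: what is moved stays moved. The work goes in short steps, Python scripts to look and compute and a tool call to move; the robot and the scene stay as the last step left them, time stands still between calls to the robot, and variables do not carry over. Pictures are saved under pics/ and viewed, about 8 in all and at most 12, crops included, and the job is handed in when it is done.

Besides the shell and the picture viewer there is one more tool, called by a JSON object that holds its "op" and its "data", one argument or row to a line. carry_out: Moves the arm, as the interface text tells. Its arguments: {"type":"object","properties":{"rows":{"type":"array","items":{"type":"array","items":{"type":"number"}}}},"required":["rows"]}

```bash
ls; mkdir -p pics; python3 - <<'E'
from plant import manip,cams
import cv2,numpy as np
s=manip.read_state()
print({k:np.round(v,4) for k,v in s.items()},manip.grip_depth)
for n in("scene","top"):
    cv2.imwrite(f"pics/{n}0.png",cams.snapshot(n)); c=cams.calibration(n); print(n,c)
E
```

```text
pics
{'time': np.float64(0.0), 'q': array([-1.2908,  0.6293,  0.0385,  1.5184, -0.027 ,  0.9963, -0.02  ]), 'joint_vel': array([-0.0018,  0.0005,  0.0023,  0.0009, -0.0009, -0.0014,  0.0008]), 'joint_torque': array([ 2.00000e-04, -5.63421e+01,  1.22690e+00, -1.93451e+01,
        1.11000e-02,  1.05000e-02,  0.00000e+00]), 'ee_pos': array([0.2201, 0.6109, 0.2304]), 'tool_rot': array([-0.9519,  1.3548,  0.95  ]), 'ft_force': array([-0.2516,  0.4998,  0.4133]), 'moment': array([-0.0375,  0.0346,  0.0208]), 'finger_gap': np.float64(1.0022)} 0.0187
scene {'fx': 470.47752557257223, 'fy': 470.47752557257223, 'cx': 322.4562375536366, 'cy': 246.968489934608, 'R': array([[ 0.42623717,  0.90429538, -0.02391095],
       [ 0.55084143, -0.28042302, -0.78608947],
       [-0.71756226,  0.3218894 , -0.61765008]]), 't': array([-0.22020793, -0.21372608,  1.76690252])}
top {'fx': 551.8070174874072, 'fy': 551.8070174874072, 'cx': 312.6869482164941, 'cy': 239.24066091012094, 'R': array([[ 0.00355303, -0.99999167,  0.0020104 ],
       [-0.98300039, -0.0038617 , -0.18356285],
       [ 0.18356908, -0.00132402, -0.98300592]]), 't': array([-0.01453478,  0.5575512 ,  1.54682232])}
```

View pics/scene0.png

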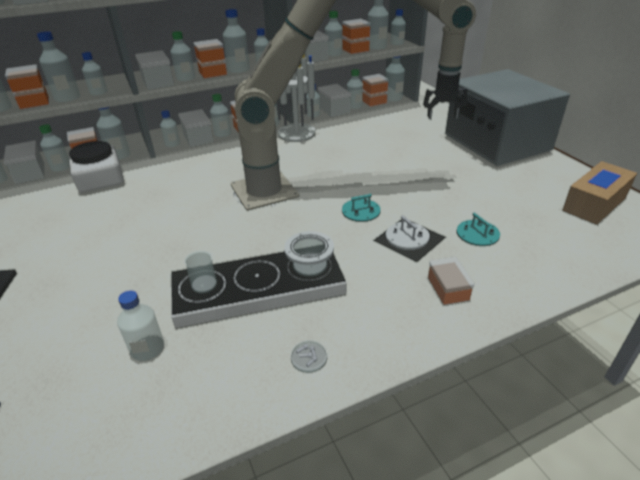

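View pics/top0.png

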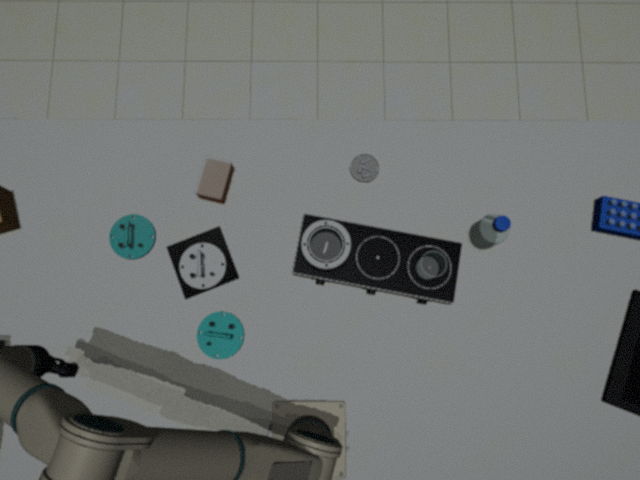

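```bash
python3 - <<'E'
import cv2,numpy as np
T=cv2.imread("pics/top0.png");S=cv2.imread("pics/scene0.png")
def crop(I,x,y,w,h,f):
    o=cv2.resize(I[y:y+h,x:x+w],None,fx=f,fy=f,interpolation=cv2.INTER_CUBIC)
    o=cv2.convertScaleAbs(o,alpha=1.3)
    for i in range(0,w,10): cv2.putText(o,str(x+i),(i*f,8),0,.3,(0,0,255)); cv2.line(o,(i*f,8),(i*f,14),(0,0,255))
    for i in range(10,h,10): cv2.putText(o,str(y+i),(6,i*f+3),0,.3,(0,0,255)); cv2.line(o,(0,i*f),(5,i*f),(0,0,255))
    return o
cv2.imwrite("pics/A.png",np.vstack([crop(T,290,215,130,60,5),crop(S,225,230,130,60,5)]))
cv2.imwrite("pics/C.png",np.hstack([crop(T,175,238,56,56,7),crop(S,380,210,56,56,7)]))
E
```

```text
(no output)
```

View pics/A.png

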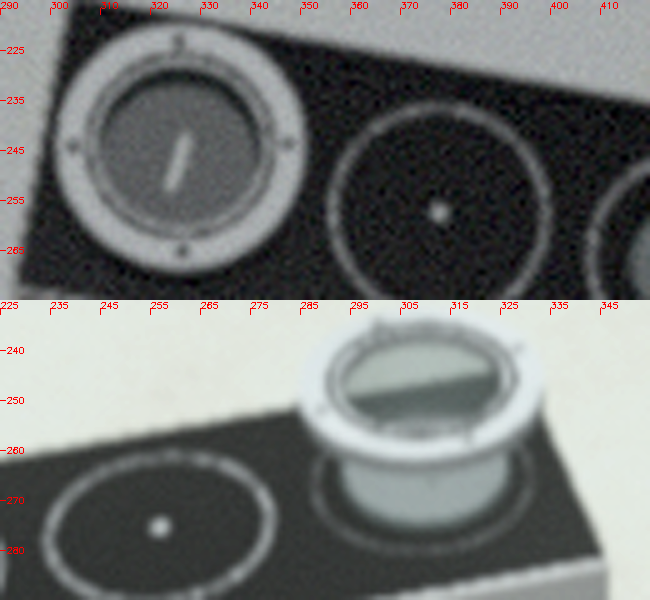

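View pics/C.png

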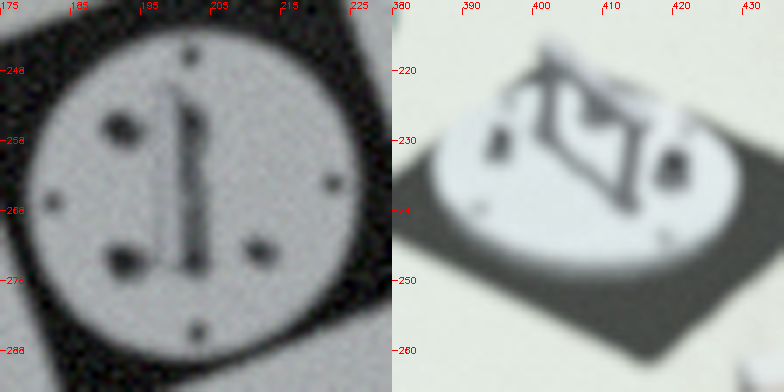

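```bash
cat > h.py <<'E'
from plant import manip,cams
import numpy as np, cv2
from scipy.spatial.transform import Rotation as Ro
C={n:cams.calibration(n) for n in("scene","top")}
def K(c): return np.array([[c["fx"],0,c["cx"]],[0,c["fy"],c["cy"]],[0,0,1]])
def tri(ps,pt):
    P=[K(C[n])@np.c_[C[n]["R"],C[n]["t"]] for n in("scene","top")]
    X=cv2.triangulatePoints(P[0],P[1],np.array(ps,float),np.array(pt,float)).ravel(); return X[:3]/X[3]
def atz(n,p,z):
    c=C[n]; R=np.array(c["R"]); o=-R.T@c["t"]; d=R.T@np.linalg.solve(K(c),[*p,1]); return (o+d*(z-o[2])/d[2])
def proj(n,X):
    c=C[n]; v=K(c)@(np.array(c["R"])@X+c["t"]); return v[:2]/v[2]
E
python3 - <<'E'
from h import *
np.set_printoptions(precision=4,suppress=True)
print("flange",tri((309.1,246.2),(326.1,244.1)))
print("mid",tri((257,275.4),(377.8,257.4)))
print("head",tri((407.8,233.9),(202.6,265.6)))
for p in[(326,223.4),(326.2,265),(304.4,244.2),(347.6,243.8),(326.1,244.1)]: print("th",atz("top",p,.125))
for p in[(289,252),(328,239.6),(300,235),(319,257.4),(309.1,246.2)]: print("ths",atz("scene",p,.125))
print("mid",atz("top",(377.8,257.4),.055),atz("scene",(257,275.4),.055))
for p in[(202.1,245.9),(203.1,285.4),(182.6,266.9),(222.6,264.1),(202.6,265.6)]: print("hh",atz("top",p,.013))
for p in[(392.6,239.7),(419.3,244),(396.9,223.6),(422.6,228.6),(407.8,233.9)]: print("hhs",atz("scene",p,.013))
a=[atz("scene",p,.065) for p in[(402.3,216.4),(415.4,228.6)]];print("bar ends",a,[proj("top",x) for x in a])
s=manip.read_state();R=Ro.from_rotvec(s["tool_rot"]).as_matrix();print(R)
print(atz("top",(431,264),.055))
E
```

```text
flange [ 0.532  -0.0477  0.1202]
mid [ 0.5056 -0.198   0.0523]
head [0.4865 0.314  0.0096]
th [ 0.5888 -0.0492  0.125 ]
th [ 0.4723 -0.0496  0.125 ]
th [0.5299 0.0104 0.125 ]
th [ 0.5315 -0.1087  0.125 ]
th [ 0.5304 -0.0494  0.125 ]
ths [ 0.537  -0.1062  0.125 ]
ths [0.5351 0.0117 0.125 ]
ths [ 0.4798 -0.0495  0.125 ]
ths [ 0.5945 -0.0435  0.125 ]
ths [ 0.5384 -0.0474  0.125 ]
mid [ 0.5046 -0.1997  0.055 ] [ 0.5098 -0.196   0.055 ]
hh [0.5435 0.3148 0.013 ]
hh [0.4264 0.3071 0.013 ]
hh [0.4806 0.3695 0.013 ]
hh [0.4894 0.2523 0.013 ]
hh [0.4847 0.3109 0.013 ]
hhs [0.495  0.2555 0.013 ]
hhs [0.5514 0.3175 0.013 ]
hhs [0.4266 0.3147 0.013 ]
hhs [0.4883 0.3735 0.013 ]
hhs [0.4909 0.315  0.013 ]
bar ends [array([0.4614, 0.3083, 0.065 ]), array([0.5353, 0.3079, 0.065 ])] [array([199.639 , 271.2421]), array([200.852, 245.602])]
[[-0.0006 -0.9408  0.3389]
 [-0.0016  0.3389  0.9408]
 [-1.     -0.     -0.0017]]
[ 0.4861 -0.352   0.055 ]
```

Top view: vessel flange centre (326,244), free middle dot (377.8,257.4) and head plate centre (202.6,265.6). Scene view: the same at (309,246), (257,275) and (408,234). The two views agree to about 5 mm. I'll grip the flange wall on the trailing side and slide the vessel.

{"op": "carry_out", "data": {
  "rows": [
    [-0.17,0,0,0,-0.508,-0.458,0.05],
    [-0.17,0,0,0,-0.508,-0.458,0.05],
    [-0.17,0,0,0,-0.508,-0.458,0.05],
    [-0.17,0,0,0,-0.508,-0.458,0.05],
    [-0.17,0,0,0,-0.508,-0.458,0.05]
  ]
}}

```text
time: 0.6
ee_pos: [0.3388, 0.389, 0.2311]
tool_rot: [-1.079, 1.288, 1.079]
ft_force: [1.4, 0.4, 0.5]
finger_gap: 0.588
```

```bash
cat >> h.py <<'E'
def go(x,y,z,yaw):
    "tool-frame row to reach TCP x,y,z, pointing down, jaw axis at world yaw (deg)"
    s=manip.read_state();R=Ro.from_rotvec(s["tool_rot"]);M=R.as_matrix()
    a=np.radians(yaw);zt=np.array([np.cos(a),np.sin(a),0]);xt=np.array([0,0,-1.]);D=np.c_[xt,np.cross(zt,xt),zt]
    rv=(R.inv()*Ro.from_matrix(D)).as_rotvec()
    np.set_printoptions(precision=4,suppress=True)
    print("t",s["time"],"pos",s["ee_pos"],"jawyaw",np.degrees(np.arctan2(M[1,2],M[0,2])),"gap",s["finger_gap"],"F",s["ft_force"],"M",s["moment"])
    print("row",np.r_[rv,M.T@(np.array([x,y,z])-s["ee_pos"])])
E
python3 -c "from h import *;go(.543,.0076,.2,79.95)"
```

```text
t 0.6 pos [0.3388 0.389  0.2311] jawyaw 79.9382883029505 gap 0.5879384441233847 F [1.3614 0.3671 0.5409] M [ 0.0165 -0.0697  0.021 ]
row [-0.0002 -0.0004 -0.0001  0.0312 -0.2677 -0.3399]
```

{"op": "carry_out", "data": {
  "rows": [
    [0,0,0,0,-0.268,-0.332,0.05],
    [0,0,0,0,-0.268,-0.332,0.05],
    [0,0,0,0,-0.268,-0.332,0.05],
    [0,0,0,0,-0.268,-0.332,0.05],
    [0,0,0,0,-0.268,-0.332,0.05]
  ]
}}

```text
time: 1.1
ee_pos: [0.4593, 0.1702, 0.2312]
tool_rot: [-1.079, 1.287, 1.079]
ft_force: [1.1, 0.7, -0.9]
finger_gap: 0.587
```

{"op": "carry_out", "data": {
  "rows": [
    [0,0,0,0,-0.097,-0.12,0.05],
    [0,0,0,0,-0.097,-0.12,0.05],
    [0,0,0,0,-0.097,-0.12,0.05],
    [0,0,0,0,-0.097,-0.12,0.05],
    [0,0,0,0,-0.097,-0.12,0.05]
  ]
}}

```text
time: 1.6
ee_pos: [0.5335, 0.0351, 0.2308]
tool_rot: [-1.076, 1.29, 1.076]
ft_force: [0.3, 0.3, -0.0]
finger_gap: 0.588
```

```bash
python3 - <<'E'
from h import *
go(.543,.0076,.103,79.95)
T=cams.snapshot("top");S=cams.snapshot("scene")
cv2.imwrite("pics/t1.png",T);cv2.imwrite("pics/s1.png",S)
f=5
o=np.vstack([cv2.resize(I[y:y+60,x:x+130],None,fx=f,fy=f,interpolation=2) for I,x,y in((T,270,205),(S,250,205))])
cv2.imwrite("pics/D.png",cv2.convertScaleAbs(o,alpha=1.3))
go(.543,.0076,.103,79.95)
E
```

```text
t 1.6 pos [0.5335 0.0351 0.2308] jawyaw 79.68891624962973 gap 0.587748491169995 F [ 0.3112  0.3332 -0.022 ] M [ 0.033   0.0612 -0.0085]
row [-0.0046 -0.0006 -0.0007  0.1278 -0.0144 -0.0252]
t 1.7 pos [0.5325 0.0384 0.2309] jawyaw 80.01084508948293 gap 0.583707418135578 F [-0.6754  0.5843 -0.3865] M [ 0.0012 -0.0161 -0.0537]
row [ 0.0011  0.0007 -0.0016  0.1279 -0.0159 -0.0286]
```

View pics/D.png

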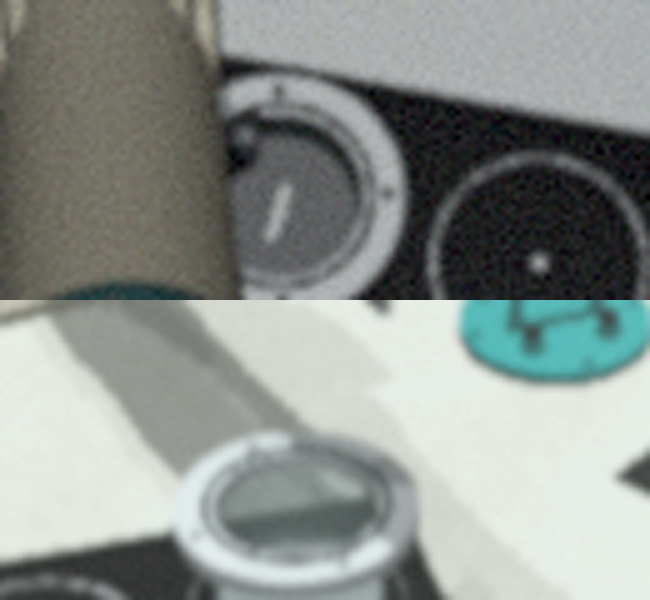

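{"op": "carry_out", "data": {
  "rows": [
    [0,0,0,0.02,-0.0158,-0.0285,0.05],
    [0,0,0,0.05,-0.0158,-0.0285,0.05],
    [0,0,0,0.08,-0.0158,-0.0285,0.05],
    [0,0,0,0.09,-0.0158,-0.0285,0.05],
    [0,0,0,0.09,-0.0158,-0.0285,0.05]
  ]
}}

```text
time: 2.2
ee_pos: [0.5425, 0.008, 0.1402]
tool_rot: [-1.079, 1.288, 1.083]
ft_force: [-0.8, 0.4, -0.3]
finger_gap: 0.585
```

```bash
python3 - <<'E'
from h import *
S=cams.snapshot("scene");T=cams.snapshot("top")
cv2.imwrite("pics/s2.png",S)
f=6
o=np.hstack([cv2.resize(I[y:y+90,x:x+65],None,fx=f,fy=f,interpolation=2) for I,x,y in((S,280,185),(T,295,200))])
cv2.imwrite("pics/E.png",cv2.convertScaleAbs(o,alpha=1.2))
go(.543,.0076,.103,79.95)
E
```

```text
t 2.3 pos [0.5444 0.0073 0.1422] jawyaw 80.02810000809369 gap 0.5820710940023438 F [0.0084 0.3399 0.9686] M [-0.0137  0.0172  0.0041]
row [ 0.0014  0.0007  0.0011  0.0392  0.0015 -0.    ]
```

View pics/E.png

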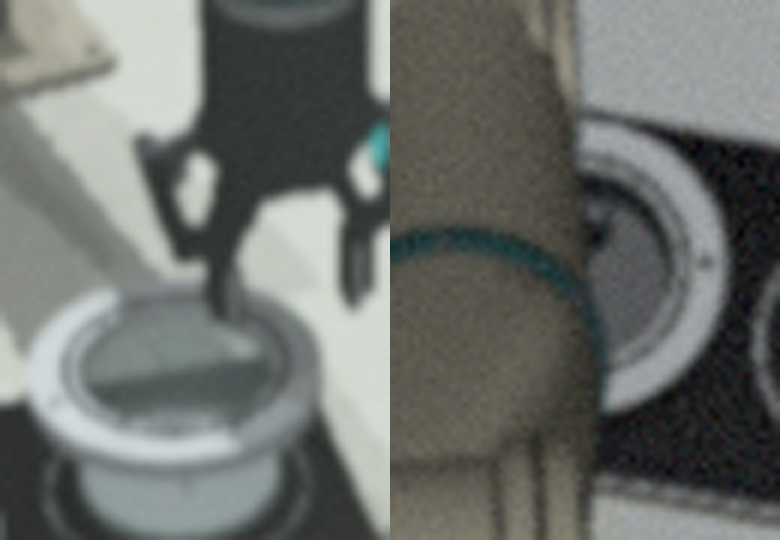

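{"op": "carry_out", "data": {
  "rows": [
    [0,0,0,0.015,0.001,0,0.05],
    [0,0,0,0.03,0.001,0,0.05],
    [0,0,0,0.038,0.001,0,0.05],
    [0,0,0,0.038,0.001,0,0.05],
    [0,0,0,0.038,0.001,0,0.03]
  ]
}}

```text
time: 2.8
ee_pos: [0.5436, 0.0065, 0.1042]
tool_rot: [-1.079, 1.286, 1.078]
ft_force: [-1.1, 0.5, 0.3]
finger_gap: 0.434
```

{"op": "carry_out", "data": {
  "rows": [
    [0,0,0,0,0,0,0.03],
    [0,0,0,0,0,0,0.027],
    [0,0,0,0,0,0,0.027],
    [0,0,0,0,0,0,0.027],
    [0,0,0,0,0,0,0.027]
  ]
}}

```text
time: 3.3
ee_pos: [0.5438, 0.0071, 0.1037]
tool_rot: [-1.079, 1.285, 1.078]
ft_force: [1.4, 4.1, 2.9]
finger_gap: 0.319
```

```bash
python3 -c "from h import *;go(.543,.0076,.103,79.95)"
```

```text
t 3.3 pos [0.5438 0.0071 0.1037] jawyaw 79.95457475658476 gap 0.31915427775654664 F [1.4232 4.1225 2.9427] M [ 0.751  -0.2345  0.0148]
row [0.0001 0.0012 0.0016 0.0007 0.0008 0.0003]
```

{"op": "carry_out", "data": {
  "rows": [
    [0,0,0,0,0,0,0.022],
    [0,0,0,0,0,0,0.018],
    [0,0,0,0,0,0,0.018],
    [0,0,0,0,0,0,0.018],
    [0,0,0,0,0,0,0.018]
  ]
}}

```text
time: 3.8
ee_pos: [0.5436, 0.0072, 0.104]
tool_rot: [-1.079, 1.285, 1.078]
ft_force: [0.1, 4.8, 7.6]
finger_gap: 0.259
```

```bash
python3 -c "from h import *;go(.543,.0076,.103,79.95)"
```

```text
t 3.8 pos [0.5436 0.0072 0.104 ] jawyaw 79.94889031290563 gap 0.2585555022555109 F [0.121  4.8316 7.604 ] M [ 0.6541 -0.0787 -0.1071]
row [-0.      0.0011  0.0013  0.001   0.0007  0.0003]
```

{"op": "carry_out", "data": {
  "rows": [
    [0,0,0,0,0,-0.004,0.018],
    [0,0,0,0,0,-0.012,0.018],
    [0,0,0,0,0,-0.024,0.018],
    [0,0,0,0,0,-0.036,0.018],
    [0,0,0,0,0,-0.048,0.018]
  ]
}}

```text
time: 4.3
ee_pos: [0.5354, -0.0403, 0.104]
tool_rot: [-1.08, 1.284, 1.079]
ft_force: [1.5, 5.8, 6.3]
finger_gap: 0.26
```

{"op": "carry_out", "data": {
  "rows": [
    [0,0,0,0,0,-0.012,0.018],
    [0,0,0,0,0,-0.024,0.018],
    [0,0,0,0,0,-0.036,0.018],
    [0,0,0,0,0,-0.048,0.018],
    [0,0,0,0,0,-0.06,0.018]
  ]
}}

```text
time: 4.8
ee_pos: [0.5247, -0.0993, 0.104]
tool_rot: [-1.08, 1.285, 1.079]
ft_force: [0.1, 5.4, 7.9]
finger_gap: 0.263
```

```bash
python3 -c "from h import *;go(.517,-.1418,.104,79.95)"
```

```text
t 4.8 pos [ 0.5247 -0.0993  0.104 ] jawyaw 79.99417529431992 gap 0.26331391375404284 F [0.0901 5.3856 7.8902] M [ 0.7786 -0.2411  0.0094]
row [ 0.0008  0.0013  0.0014 -0.      0.0002 -0.0432]
```

{"op": "carry_out", "data": {
  "rows": [
    [0,0,0,0,0,-0.012,0.018],
    [0,0,0,0,0,-0.024,0.018],
    [0,0,0,0,0,-0.035,0.018],
    [0,0,0,0,0,-0.043,0.018],
    [0,0,0,0,0,-0.043,0.018]
  ]
}}

```text
time: 5.3
ee_pos: [0.5167, -0.1439, 0.104]
tool_rot: [-1.079, 1.288, 1.076]
ft_force: [-0.3, -0.4, 7.5]
finger_gap: 0.257
```

{"op": "carry_out", "data": {
  "rows": [
    [0,0,0,0,0,0,0.03],
    [0,0,0,0,0,0,0.045],
    [0,0,0,0,0,0,0.05],
    [0,0,0,0,0,0,0.05],
    [0,0,0,0,0,0,0.05]
  ]
}}

```text
time: 5.8
ee_pos: [0.5163, -0.1423, 0.1031]
tool_rot: [-1.079, 1.288, 1.079]
ft_force: [0.2, 0.6, -0.5]
finger_gap: 0.588
```

```bash
python3 - <<'E'
from h import *
go(.487,.312,.2,90)
S=cams.snapshot("scene");T=cams.snapshot("top")
cv2.imwrite("pics/s3.png",S);cv2.imwrite("pics/t3.png",T)
f=5
o=np.vstack([cv2.resize(I[y:y+60,x:x+130],None,fx=f,fy=f,interpolation=2) for I,x,y in((T,310,220),(S,210,225))])
cv2.imwrite("pics/F.png",cv2.convertScaleAbs(o,alpha=1.3))
E
```

```text
t 5.8 pos [ 0.5163 -0.1423  0.1031] jawyaw 79.93751371104621 gap 0.5883835482042904 F [ 0.1802  0.5591 -0.5223] M [-0.003  -0.0248 -0.0112]
row [-0.1756 -0.0001 -0.0007 -0.0969  0.1082  0.4422]
```

View pics/F.png

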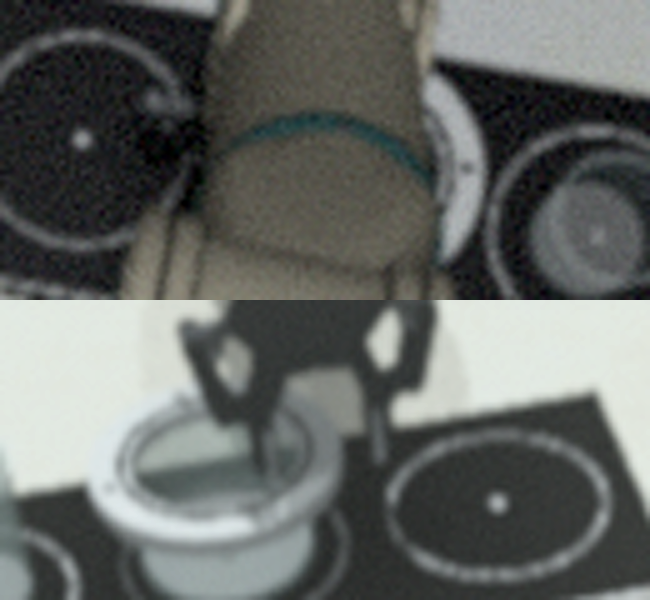

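{"op": "carry_out", "data": {
  "rows": [
    [0,0,0,-0.045,0,0,0.05],
    [0,0,0,-0.095,0,0,0.05],
    [0,0,0,-0.097,0.01,0.045,0.05],
    [-0.12,0,0,-0.097,0.022,0.092,0.05],
    [-0.245,0,0,-0.097,0.034,0.139,0.05]
  ]
}}

```text
time: 6.4
ee_pos: [0.5074, 0.0018, 0.201]
tool_rot: [-1.263, 1.173, 1.261]
ft_force: [0.6, -0.1, 0.1]
finger_gap: 0.584
```

```bash
python3 -c "from h import *;go(.487,.312,.2,94)"
```

```text
t 6.4 pos [0.5074 0.0018 0.201 ] jawyaw 94.16987863951023 gap 0.5838550753724991 F [ 0.5882 -0.0572  0.1348] M [ 0.0016 -0.0499  0.0099]
row [ 0.003  -0.0003  0.0016  0.0009 -0.0022  0.3109]
```

{"op": "carry_out", "data": {
  "rows": [
    [0.003,0,0,0,-0.001,0.049,0.05],
    [0.003,0,0,0,-0.001,0.098,0.05],
    [0.003,0,0,0,-0.002,0.147,0.05],
    [0.003,0,0,0,-0.002,0.196,0.05],
    [0.003,0,0,0,-0.002,0.245,0.05]
  ]
}}

```text
time: 6.9
ee_pos: [0.492, 0.2469, 0.2004]
tool_rot: [-1.258, 1.177, 1.258]
ft_force: [1.5, 0.1, -0.7]
finger_gap: 0.589
```

{"op": "carry_out", "data": {
  "rows": [
    [0,0,0,0.02,0,0.03,0.05],
    [0,0,0,0.05,0,0.055,0.05],
    [0,0,0,0.07,0,0.06,0.05],
    [0,0,0,0.08,0,0.06,0.05],
    [0,0,0,0.08,0,0.06,0.05]
  ]
}}

```text
time: 7.4
ee_pos: [0.4876, 0.3036, 0.119]
tool_rot: [-1.258, 1.181, 1.258]
ft_force: [1.0, -1.6, -0.1]
finger_gap: 0.589
```

```bash
python3 - <<'E'
from h import *
go(.487,.312,.04,94)
S=cams.snapshot("scene");T=cams.snapshot("top")
cv2.imwrite("pics/s4.png",S);cv2.imwrite("pics/t4.png",T)
def crop(I,x,y,w,h,f):
    o=cv2.resize(I[y:y+h,x:x+w],None,fx=f,fy=f,interpolation=cv2.INTER_CUBIC)
    o=cv2.convertScaleAbs(o,alpha=1.3)
    for i in range(0,w,10): cv2.putText(o,str(x+i),(i*f,8),0,.3,(0,0,255)); cv2.line(o,(i*f,8),(i*f,14),(0,0,255))
    for i in range(10,h,10): cv2.putText(o,str(y+i),(6,i*f+3),0,.3,(0,0,255)); cv2.line(o,(0,i*f),(5,i*f),(0,0,255))
    return o
u=np.hstack([crop(T,348,228,62,62,6),crop(S,225,235,62,62,6)])
v=np.hstack([crop(S,375,185,62,38*1,6),crop(S,375,215,62,38,6)])
cv2.imwrite("pics/G.png",np.vstack([u,v]))
E
```

```text
t 7.4 pos [0.4876 0.3036 0.119 ] jawyaw 93.77475862038563 gap 0.5886681396465256 F [ 1.044  -1.5605 -0.1353] M [-0.0384  0.0227  0.0321]
row [-0.0039 -0.0022 -0.0027  0.079  -0.0001  0.0086]
```

View pics/G.png

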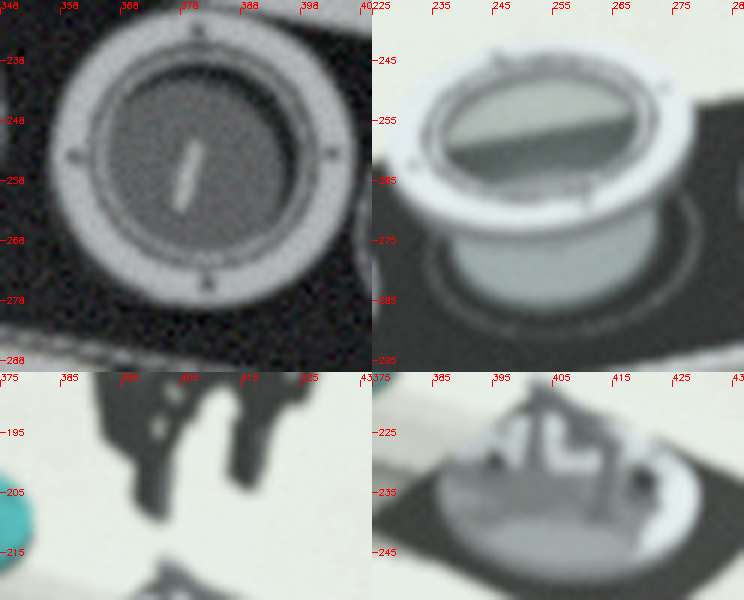

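```bash
python3 - <<'E'
from h import *
go(.487,.312,.04,94)
s=manip.read_state();p=s["ee_pos"]
j=Ro.from_rotvec(s["tool_rot"]).as_matrix()[:,2]
for dz in(0,.005):
  for k in(-.03,0,.03): print(dz,k,proj("scene",p+j*k+[0,0,dz]))
print("flange tri",tri((253,256.25),(381.9,254.1)))
for p in[(381,233.2),(382.7,275.5),(360.3,254),(403.5,253.5),(381.9,254.1)]: print("th",atz("top",p,.125))
for p in[(231.9,262.5),(273.5,249.7),(245.5,245),(261,267.8),(253,256.25)]: print("ths",atz("scene",p,.125))
E
```

```text
t 7.5 pos [0.4892 0.3039 0.1209] jawyaw 93.69706813940591 gap 0.5860231520526704 F [-0.2286 -0.0307 -0.2019] M [-0.0491 -0.0377  0.0413]
row [-0.0053 -0.0003  0.0008  0.0809  0.0018  0.0082]
0 -0.03 [399.5561 209.0524]
0 0 [407.5469 206.2519]
0 0.03 [415.4162 203.494 ]
0.005 -0.03 [399.6837 207.6724]
0.005 0 [407.6907 204.8765]
0.005 0.03 [415.5757 202.1233]
flange tri [ 0.5043 -0.201   0.1213]
th [ 0.5617 -0.2014  0.125 ]
th [ 0.444  -0.2038  0.125 ]
th [ 0.5032 -0.1433  0.125 ]
th [ 0.505  -0.2621  0.125 ]
th [ 0.5031 -0.2027  0.125 ]
ths [ 0.5096 -0.2576  0.125 ]
ths [ 0.5085 -0.1401  0.125 ]
ths [ 0.4537 -0.202   0.125 ]
ths [ 0.5649 -0.1958  0.125 ]
ths [ 0.5101 -0.1992  0.125 ]
```

{"op": "carry_out", "data": {
  "rows": [
    [-0.005,0,0,0,0.002,0.0085,0.05],
    [-0.005,0,0,0.03,0.002,0.0085,0.05],
    [-0.005,0,0,0.06,0.002,0.0085,0.05],
    [-0.005,0,0,0.08,0.002,0.0085,0.05],
    [-0.005,0,0,0.08,0.002,0.0085,0.03]
  ]
}}

```text
time: 8.0
ee_pos: [0.4847, 0.3127, 0.0389]
tool_rot: [-1.261, 1.178, 1.263]
ft_force: [-1.1, -0.4, 0.0]
finger_gap: 0.432
```

{"op": "carry_out", "data": {
  "rows": [
    [0,0,0,0,0,0,0.025],
    [0,0,0,0,0,0,0.018],
    [0,0,0,0,0,0,0.014],
    [0,0,0,0,0,0,0.01],
    [0,0,0,0,0,0,0.004]
  ]
}}

```text
time: 8.5
ee_pos: [0.4867, 0.3143, 0.0417]
tool_rot: [-1.261, 1.172, 1.261]
ft_force: [-0.2, -0.1, 6.5]
finger_gap: 0.106
```

{"op": "carry_out", "data": {
  "rows": [
    [0,0,0,0,0,0,0.004],
    [0,0,0,0,0,0,0.004],
    [0,0,0,0,0,0,0.004]
  ]
}}

```text
time: 8.8
ee_pos: [0.4866, 0.3143, 0.0417]
tool_rot: [-1.261, 1.172, 1.261]
ft_force: [-0.6, -0.4, 5.9]
finger_gap: 0.103
```

```bash
python3 -c "from h import *;go(.487,.312,.2,94)"
```

```text
t 8.8 pos [0.4866 0.3143 0.0417] jawyaw 94.07451707909865 gap 0.1034623150894286 F [-0.6044 -0.4174  5.9172] M [ 0.154   0.1606 -0.0452]
row [ 0.0013  0.0018  0.0021 -0.1583 -0.0005 -0.002 ]
```

{"op": "carry_out", "data": {
  "rows": [
    [0,0,0,-0.01,0,0,0.004],
    [0,0,0,-0.03,0,0,0.004],
    [0,0,0,-0.07,0,0,0.004],
    [0,0,0,-0.12,0,0,0.004],
    [0,0,0,-0.155,0,0,0.004]
  ]
}}

```text
time: 9.3
ee_pos: [0.4859, 0.313, 0.198]
tool_rot: [-1.262, 1.174, 1.261]
ft_force: [1.1, 0.5, -5.1]
finger_gap: 0.099
```

```bash
python3 -c "from h import *;go(.5056,-.1997,.2,91)"
```

```text
t 9.3 pos [0.4859 0.313  0.198 ] jawyaw 94.07050628169735 gap 0.09946887165673804 F [ 1.0578  0.5016 -5.0552] M [ 0.1015 -0.1536 -0.002 ]
row [ 0.0536  0.0003  0.0009 -0.0022  0.0167 -0.5128]
```

{"op": "carry_out", "data": {
  "rows": [
    [0,0,0,-0.002,0,-0.012,0.004],
    [0,0,0,-0.002,0.001,-0.036,0.004],
    [0.015,0,0,-0.002,0.003,-0.07,0.004],
    [0.03,0,0,-0.002,0.005,-0.106,0.004],
    [0.053,0,0,-0.002,0.006,-0.142,0.004]
  ]
}}

```text
time: 9.8
ee_pos: [0.4879, 0.1683, 0.1957]
tool_rot: [-1.222, 1.206, 1.224]
ft_force: [0.9, -1.4, -4.3]
finger_gap: 0.101
```

{"op": "carry_out", "data": {
  "rows": [
    [0,0,0,0,0,-0.036,0.004],
    [0,0,0,0,0,-0.072,0.004],
    [0,0,0,0,-0.001,-0.108,0.004],
    [0,0,0,0,-0.001,-0.144,0.004],
    [0,0,0,0,-0.002,-0.18,0.004]
  ]
}}

```text
time: 10.3
ee_pos: [0.4928, -0.0111, 0.1959]
tool_rot: [-1.22, 1.205, 1.225]
ft_force: [0.6, 0.9, -6.3]
finger_gap: 0.103
```

```bash
python3 -c "from h import *;go(.5056,-.1997,.2,91)"
```

```text
t 10.3 pos [ 0.4928 -0.0111  0.1959] jawyaw 91.00566292325104 gap 0.10263714865266907 F [ 0.6151  0.8864 -6.2922] M [ 0.0127 -0.0589  0.0044]
row [ 0.0001 -0.0005 -0.0044 -0.0041 -0.0095 -0.1888]
```

{"op": "carry_out", "data": {
  "rows": [
    [0,0,0,-0.004,-0.002,-0.036,0.004],
    [0,0,0,-0.004,-0.004,-0.072,0.004],
    [0,0,0,-0.004,-0.006,-0.108,0.004],
    [0,0,0,-0.004,-0.008,-0.14,0.004],
    [0,0,0,-0.004,-0.0095,-0.165,0.004]
  ]
}}

```text
time: 10.8
ee_pos: [0.5052, -0.1765, 0.1997]
tool_rot: [-1.219, 1.205, 1.224]
ft_force: [1.2, 0.2, -5.5]
finger_gap: 0.101
```

{"op": "carry_out", "data": {
  "rows": [
    [0,0,0,0,0,-0.012,0.004],
    [0,0,0,0,0,-0.018,0.004],
    [0,0,0,0,0,-0.02,0.004],
    [0,0,0,0,0,-0.02,0.004],
    [0,0,0,0,0,-0.02,0.004]
  ]
}}

```text
time: 11.3
ee_pos: [0.5082, -0.1919, 0.2012]
tool_rot: [-1.223, 1.199, 1.225]
ft_force: [-0.2, 1.1, -5.3]
finger_gap: 0.105
```

```bash
python3 - <<'E'
from h import *
go(.5056,-.1997,.174,91)
S=cams.snapshot("scene");T=cams.snapshot("top")
cv2.imwrite("pics/s5.png",S);cv2.imwrite("pics/t5.png",T)
def crop(I,x,y,w,h,f):
    o=cv2.resize(I[y:y+h,x:x+w],None,fx=f,fy=f,interpolation=cv2.INTER_CUBIC)
    o=cv2.convertScaleAbs(o,alpha=1.3)
    for i in range(0,w,10): cv2.putText(o,str(x+i),(i*f,8),0,.3,(0,0,255)); cv2.line(o,(i*f,8),(i*f,14),(0,0,255))
    for i in range(10,h,10): cv2.putText(o,str(y+i),(6,i*f+3),0,.3,(0,0,255)); cv2.line(o,(0,i*f),(5,i*f),(0,0,255))
    return o
cv2.imwrite("pics/H.png",np.hstack([crop(T,348,218,62,80,6),crop(S,223,205,66,80,6)]))
go(.5056,-.1997,.174,91)
E
```

```text
t 11.3 pos [ 0.5082 -0.1919  0.2012] jawyaw 91.16559410961584 gap 0.10488507677359354 F [-0.2402  1.0895 -5.3232] M [0.0671 0.0249 0.0082]
row [ 0.0029  0.001  -0.0004  0.0272  0.0027 -0.0078]
t 11.4 pos [ 0.5083 -0.1923  0.2013] jawyaw 91.15090172635794 gap 0.10188014244617717 F [ 0.6042 -0.2945 -4.3017] M [-0.0204 -0.0515 -0.0086]
row [ 0.0026  0.0006 -0.0001  0.0273  0.0028 -0.0074]
```

View pics/H.png

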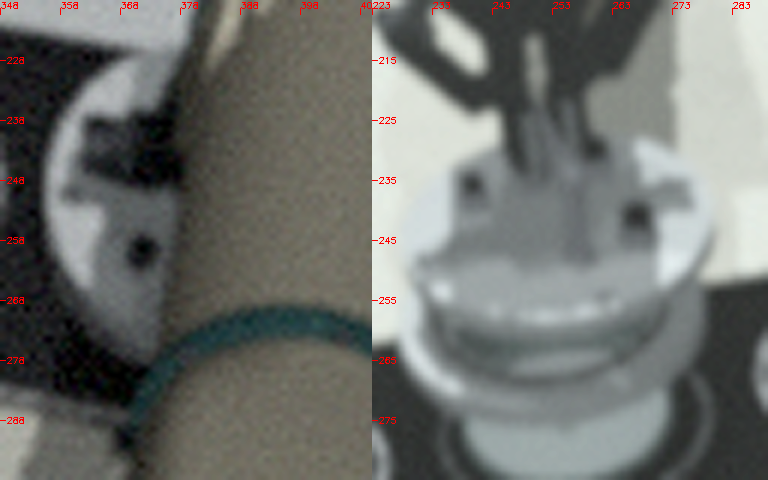

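```bash
python3 - <<'E'
from h import *
z=.1726
print("scene front hole",atz("scene",(261.8,254.2),z))
print("top left hole",atz("top",(359.7,249.7),z),"left edge",atz("top",(355.5,250),z))
s=manip.read_state()["ee_pos"]; print(s,"pred centre scene px",proj("scene",[s[0],s[1],z]),"top",proj("top",[s[0],s[1],z]))
print(atz("scene",(253.75,240),z))
E
```

```text
scene front hole [ 0.57055142 -0.19044936  0.1726    ]
top left hole [ 0.50714956 -0.13766564  0.1726    ] left edge [ 0.5062957  -0.12646326  0.1726    ]
[ 0.50825597 -0.19225961  0.20133179] pred centre scene px [253.21889495 241.04887082] top [380.17603229 249.36907774]
[ 0.50455058 -0.18954357  0.1726    ]
```

{"op": "carry_out", "data": {
  "rows": [
    [0.002,0,0,0,0.0046,-0.006,0.004],
    [0.002,0,0,0.008,0.0046,-0.0067,0.004],
    [0.002,0,0,0.016,0.0046,-0.0067,0.004],
    [0.002,0,0,0.022,0.0046,-0.0067,0.004],
    [0.002,0,0,0.0235,0.0046,-0.0067,0.004]
  ]
}}

```text
time: 11.9
ee_pos: [0.5029, -0.1999, 0.1765]
tool_rot: [-1.219, 1.202, 1.223]
ft_force: [-1.2, 0.5, -5.6]
finger_gap: 0.104
```

{"op": "carry_out", "data": {
  "rows": [
    [0,0,0,0,0,0,0.004],
    [0,0,0,0,0,0,0.004],
    [0,0,0,0,0,0,0.004]
  ]
}}

```text
time: 12.2
ee_pos: [0.5039, -0.2004, 0.178]
tool_rot: [-1.222, 1.201, 1.221]
ft_force: [1.1, 0.0, -5.2]
finger_gap: 0.103
```

```bash
cat > v.py <<'E'
from h import *
import sys
go(.5038,-.199,.174,91)
av=lambda n,k:np.mean([cams.snapshot(n).astype(float) for _ in range(k)],0).clip(0,255).astype(np.uint8)
S=av("scene",8);T=av("top",8)
def crop(I,x,y,w,h,f):
    o=cv2.resize(I[y:y+h,x:x+w],None,fx=f,fy=f,interpolation=cv2.INTER_CUBIC)
    o=cv2.createCLAHE(3,(4,4)).apply(o[:,:,1]);o=cv2.cvtColor(o,8)
    for i in range(0,w,10): cv2.putText(o,str(x+i),(i*f,8),0,.3,(0,0,255)); cv2.line(o,(i*f,8),(i*f,14),(0,0,255))
    for i in range(10,h,10): cv2.putText(o,str(y+i),(6,i*f+3),0,.3,(0,0,255)); cv2.line(o,(0,i*f),(5,i*f),(0,0,255))
    return o
cv2.imwrite(f"pics/{sys.argv[1]}.png",np.hstack([crop(T,350,220,30,64,9),crop(S,224,221,58,64,9)]))
go(.5038,-.199,.174,91)
E
python3 v.py I
```

```text
t 12.2 pos [ 0.5039 -0.2004  0.178 ] jawyaw 90.93197453165347 gap 0.1031448615701006 F [ 1.0867  0.0181 -5.15  ] M [-0.0247  0.0114 -0.0095]
row [-0.0012 -0.0001  0.0005  0.004   0.0001  0.0014]
t 13.0 pos [ 0.5037 -0.2003  0.1778] jawyaw 90.92493540348653 gap 0.10068988784779803 F [ 0.5312  0.302  -4.4986] M [0.0051 0.0229 0.0502]
row [-0.0013  0.0001 -0.      0.0038 -0.0002  0.0013]
```

View pics/I.png

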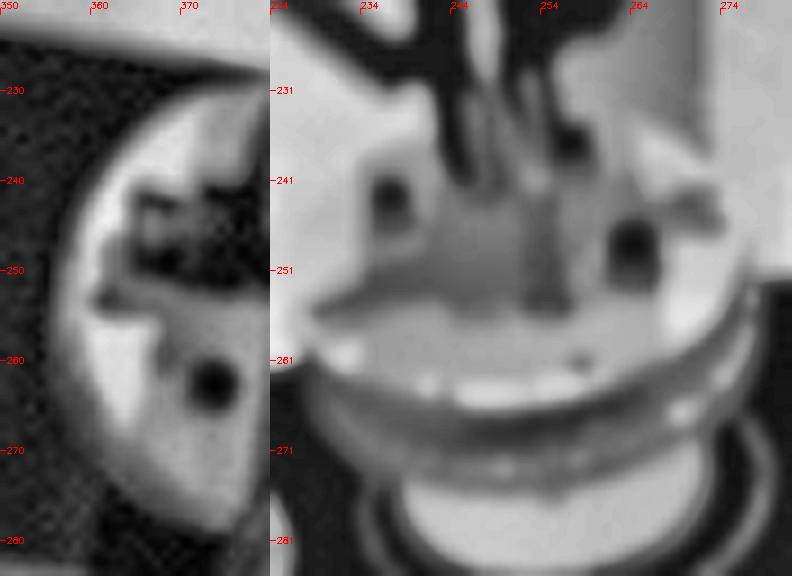

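```bash
python3 - <<'E'
from h import *
z=.149
print("front hole scene",atz("scene",(258.4,261.1),z), "want +x thread .5649 -.1958 / by centre fit:")
for n,c in(("scene",(.5095,-.199)),("top",(.5033,-.2027))):
  a=np.radians(1.0)
  for k in range(4):
    t=a+k*np.pi/2; print(n,k,proj(n,[c[0]+.059*np.cos(t),c[1]+.059*np.sin(t),z]))
  t=np.linspace(0,6.283,361); P=np.array([proj(n,[c[0]+.068*np.cos(u),c[1]+.068*np.sin(u),z]) for u in t])
  print("extremes",P.min(0),P.max(0))
  P=np.array([proj(n,[c[0]+.068*np.cos(u),c[1]+.068*np.sin(u),z-.01]) for u in t]);print("lower",P.min(0),P.max(0))
E
```

```text
front hole scene [ 0.56449174 -0.20010515  0.149     ] want +x thread .5649 -.1958 / by centre fit:
scene 0 [259.70521248 261.7529425 ]
scene 1 [272.74670233 242.68932191]
scene 2 [244.73895298 237.24566006]
scene 3 [230.5237673  255.68865067]
extremes [226.02999753 233.77139064] [277.69040554 265.77333994]
lower [226.59927403 236.66828105] [278.00052189 268.76355562]
top 0 [382.1952977  231.25873263]
top 1 [361.20733333 252.92668862]
top 2 [383.82145786 274.32224644]
top 3 [404.78983144 252.34209176]
extremes [357.87189939 228.02304947] [408.13823644 277.66062439]
lower [357.56898994 228.7642646 ] [407.50636422 278.0868583 ]
```

```bash
python3 - <<'E'
from h import *
def cen(I,p,r=3.2):
    g=cv2.GaussianBlur(I[:,:,1],(0,0),.6).astype(float); p=np.array(p,float)
    Y,X=np.mgrid[:480,:640]
    for _ in range(6):
        d=np.hypot(X-p[0],Y-p[1]); m=d<r; bg=np.percentile(g[(d<r)],70)
        w=np.clip(bg-g,0,None)*m; p=np.array([(w*X).sum(),(w*Y).sum()])/w.sum()
    return p
A={"t0":[(202.1,245.9),(182.6,266.9),(203.1,285.4),(222.6,264.1)],"t4":[(381,233.2),(360.3,254),(382.7,275.5),(403.5,253.5)],
"s0":[(419.3,244),(422.6,228.6),(396.9,223.6),(392.6,239.7)],"s4":[(261,267.8),(273.5,249.7),(245.5,245),(231.9,262.5)]}
for k,ps in A.items():
    n={"t":"top","s":"scene"}[k[0]]
    I=cv2.imread("pics/%s.png"%{"t0":"top0","s0":"scene0"}.get(k,k)); z=.013 if k[1]=="0" else .125
    c=[cen(I,p,3.2 if n=="top" else 2.5) for p in ps]; W=np.array([atz(n,q,z)[:2] for q in c])
    # rigid fit to nominal pattern
    N=.059*np.array([[1,0],[0,1],[-1,0],[0,-1]])
    m=W.mean(0); a=(W-m)[:,0]+1j*(W-m)[:,1]; b=N[:,0]+1j*N[:,1]; r=(a*b.conj()).sum()
    yaw=np.angle(r); res=np.abs(a-b*np.exp(1j*yaw))
    print(k,np.round(c,2).tolist(),"centre",m.round(4),"yaw",np.degrees(yaw).round(2),"res",res.round(4))
E
```

```text
t0 [[201.36, 239.51], [176.0, 266.26], [202.19, 290.24], [229.31, 263.67]] centre [0.487  0.3121] yaw 3.13 res [0.0169 0.018  0.0159 0.0207]
t4 [[380.7, 239.85], [362.72, 253.72], [382.24, 275.58], [403.63, 253.29]] centre [ 0.4991 -0.2038] yaw 1.07 res [0.0153 0.0079 0.0044 0.0054]
s0 [[421.44, 249.83], [426.6, 228.63], [401.03, 220.69], [387.63, 244.16]] centre [0.4998 0.3142] yaw -2.9 res [0.0204 0.0144 0.029  0.0279]
s4 [[258.93, 261.83], [267.67, 251.67], [246.99, 248.05], [238.4, 260.61]] centre [ 0.5069 -0.1981] yaw 3.89 res [0.0263 0.0192 0.0206 0.0172]
```

```bash
python3 - <<'E'
from h import *
def cen(I,p):
    g=cv2.resize(I[:,:,1].astype(np.float32),None,fx=8,fy=8,interpolation=cv2.INTER_CUBIC)
    d=cv2.GaussianBlur(g,(0,0),10)-cv2.GaussianBlur(g,(0,0),22)
    x,y=[int((v+.5)*8) for v in p]; w=d[y-14:y+15,x-14:x+15]; j,i=np.unravel_index(w.argmin(),w.shape)
    return (x-14+i+.5)/8-.5,(y-14+j+.5)/8-.5
A={"t0":[(202.1,245.9),(182.6,266.9),(203.1,285.4),(222.6,264.1)],"t4":[(381,233.2),(360.3,254),(382.7,275.5),(403.5,253.5)],
"s0":[(419.3,244),(422.6,228.6),(396.9,223.6),(392.6,239.7)],"s4":[(261,267.8),(273.5,249.7),(245.5,245),(231.9,262.5)]}
for k,ps in A.items():
    n={"t":"top","s":"scene"}[k[0]]
    I=cv2.imread("pics/%s.png"%{"t0":"top0","s0":"scene0"}.get(k,k)); z=.013 if k[1]=="0" else .125
    c=[cen(I,p) for p in ps]; W=np.array([atz(n,q,z)[:2] for q in c])
    N=.059*np.array([[1,0],[0,1],[-1,0],[0,-1]])
    m=W.mean(0); a=(W-m)[:,0]+1j*(W-m)[:,1]; b=N[:,0]+1j*N[:,1]; r=(a*b.conj()).sum()
    yaw=np.angle(r); res=np.abs(a-b*np.exp(1j*yaw))
    print(k,np.round(c,2).tolist(),"centre",m.round(4),"yaw",np.degrees(yaw).round(2),"res",res.round(4))
E
```

```text
t0 [[201.81, 245.94], [182.69, 266.44], [202.81, 284.69], [221.56, 263.81]] centre [0.486  0.3121] yaw 3.95 res [0.0016 0.0016 0.0013 0.0021]
t4 [[380.56, 234.56], [361.81, 253.94], [382.06, 273.81], [401.81, 253.19]] centre [ 0.5039 -0.2018] yaw 1.18 res [0.0051 0.0047 0.0038 0.0033]
s0 [[421.06, 245.81], [424.31, 227.19], [398.69, 221.81], [393.19, 238.31]] centre [0.489  0.3216] yaw -0.67 res [0.014  0.0058 0.0099 0.002 ]
s4 [[259.31, 266.06], [271.81, 251.44], [247.31, 246.81], [233.69, 260.81]] centre [ 0.5097 -0.1989] yaw -1.73 res [0.0128 0.0073 0.0134 0.0072]
```

{"op": "carry_out", "data": {
  "rows": [
    [-0.002,0,0,0.001,-0.001,0.0014,0.004],
    [-0.003,0,0,0.002,-0.0012,0.0014,0.004],
    [-0.003,0,0,0.004,-0.0012,0.0014,0.004],
    [-0.003,0,0,0.004,-0.0012,0.0014,0.004],
    [-0.003,0,0,0.004,-0.0012,0.0014,0.004]
  ]
}}

```text
time: 13.5
ee_pos: [0.5047, -0.1989, 0.1737]
tool_rot: [-1.223, 1.2, 1.224]
ft_force: [-0.0, 0.1, -5.1]
finger_gap: 0.103
```

```bash
python3 v.py J
```

```text
t 13.5 pos [ 0.5047 -0.1989  0.1737] jawyaw 91.09406773136573 gap 0.102748837484435 F [-0.0106  0.0636 -5.121 ] M [-0.0275  0.0115 -0.0039]
row [ 0.0016  0.0001 -0.0003 -0.0003  0.0009 -0.0001]
t 14.3 pos [ 0.5048 -0.1989  0.1738] jawyaw 91.0993205506914 gap 0.09934212363886352 F [-0.1593  0.1222 -5.5634] M [-0.0299 -0.0357  0.0151]
row [ 0.0017  0.     -0.0001 -0.0002  0.001  -0.0001]
```

View pics/J.png

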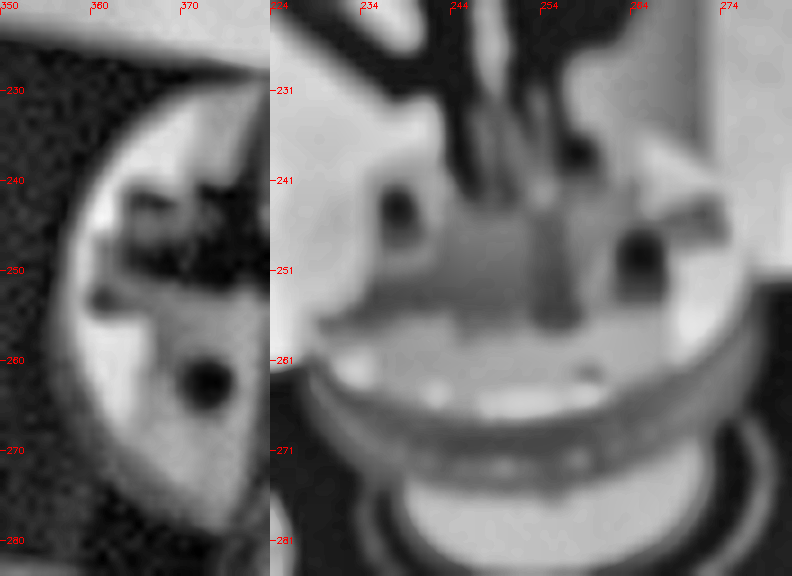

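```bash
python3 -c "
from h import *
print(manip.job_done());go(.5048,-.199,.174,91.1)"
```

```text
the job is handed in; nothing more can be done
None
the job is handed in; nothing more can be done
```

I slid the vessel about 151 mm by its flange onto the middle place, and it looked centred in the ring when I let go. The head plate is now held by its bar handle about 1 cm above the flange, and I handed the job in at about 14.3 s of the 58 s allowed.

- **Alignment:** In the last pictures the two visible bolt holes sat over their threads. The top view agreed to about 0.5 mm and the scene view to about 1 mm. Each view showed only one usable hole; the arm or its shadow hid the others.
- **Camera disagreement:** The two cameras differed by about 5 mm in absolute position. I therefore placed the plate by the difference between pictures from the same camera. The turn matches the vessel to within a fraction of a degree in the top view; the scene view was too coarse to confirm it.
- **Hover height:** The 1 cm gap comes from the tool height and the plate's height on the mat; I did not measure it separately. The pictures show a clear gap, and the wrist carries only about 5 N, roughly the plate's weight.
- **Failed check:** My automatic hole-finder failed in the scene view, so I read those positions by eye.
- **Bystanders:** I never moved the arm near the beaker, dish, tip box or bottle. I did not check their positions again at the end.

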